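# Slide a painted panel under the spring clip of a holding board

## Task

Fix the little painted panel on its holding board: with one fingertip hold down the red thumb bar so that the spring clip stays open, and with the other fingertip push the panel along the channel, beneath the clip's pad, until it is fully home against the end stop. Then let go of the thumb bar so that the clip shuts on the panel. Only press and push: the panel must not be lifted or tipped, and the paint tubes, brush, knife, mug and jar must be left where they are.

Things in the scene. Friction and masses are not known exactly. Their poses are not given: they have to be found in the camera images.
- board: Fixed wooden board, 195 x 103 mm, its bed 18 mm above the table. +x: the way the panel is pushed; +y: to the side of the red thumb bar; z up. Origin: at table level, on the channel's middle line. All mm below in this frame. The bed covers x -110 to 85, y -45 to 58. Side rails, 8 mm above the bed, inner faces at y = +/-31.5, run from x = -45 to 70.
- stop (a point): Point on the bed (18 mm above the table), on the channel's middle line, at the foot of the end stop's face (board x = +70 mm). The stop is 12 mm high; a panel that is fully home touches it.
- hinge (a point): Point on the clip's hinge shaft, board x = 0, y = +46 mm, 14 mm above the bed. The shaft runs along the board's x; steel parts beside it reach 22 mm above the bed, the clip's arm (at x = 45 to 60, y = 0 to 46 mm) about 40 mm when open.
- panel: Loose painted wooden panel (blue sky, white mountains, yellow field), 80 mm along x, 60 mm along y, 12 mm thick, about 45 g, flat on the bed between the rails, its x along the board's. Origin: centre of its underside. Starts wholly before the pad; fully home, its origin is 40 mm short of the stop (board x = +30 mm).
- thumb_bar (a point): Red plate of the clip, 105 mm along x, 42 along y, 3 thick, overhanging the table beside the board. The point: centre of its top face, at rest level, 14 mm above the bed, over board x -100 to 5, y 50 to 92 mm. Pressed down, it turns about the shaft and lifts the pad; 32 mm out from the shaft (y = 78) its top is then about 5 mm above the bed at 0.28 rad of the clip, 3.5 mm at its stop.
- clip_pad (a point): Black rubber pad at the end of the clip's arm: a cylinder 10 mm in diameter, 15 mm long along x, over the channel's middle line, from board x = +45 to +60 mm. The point: its centre. At rest its underside is 5 mm above the bed, so that it bars the 12 mm panel's way.
- clip (a joint): Angle of the spring clip, rad: 0 shut (at rest, empty), 0.34 fully open (thumb bar at its stop). The pad clears the panel above about 0.16 and rests on its top at about 0.15. The spring shuts it whenever the bar is let go: 0.10 N m at 0, 0.27 N m fully open (about 8 N of finger force 32 mm out).
- tube_orange: Bystander: orange paint tube lying on its side, about 135 x 30 x 30 mm. Leave alone.
- tube_blue: Bystander: blue paint tube, same size. Leave alone.
- tube_green: Bystander: green paint tube, same size. Leave alone.
- brush: Bystander: paint brush lying on the table. Leave alone.
- palette_knife: Bystander: flat painter's knife lying on the table. Leave alone.
- mug: Bystander: white ceramic mug, 72 mm across, 75 mm high. Leave alone.
- jar: Bystander: amber glass jar with black lid, 56 mm across, 70 mm high. Leave alone.
There are look-alikes about, which are no part of the job. Of the things that look like the panel, the middle-sized one is meant.

How it is judged (in metres and radians):
On the way, in this order (a step that is already met when the one before it is completed fails the run):
1. a fingertip holds the thumb bar down and the clip stands open, the panel still outside (value of joint clip above 0.165 rad and contact force between the fingers and clip_c0 above 1 N and x of panel in the frame of board below 0.008 m), for 0.1 s.
2. a fingertip is pushing the panel in beneath the open clip while the thumb bar is held down (value of joint clip above 0.156 rad and contact force between the fingers and clip_c0 above 1 N and contact force between the fingers and panel above 0.03 N and x of panel in the frame of board above 0.012 m).
3. the panel is home against the stop, the thumb bar still held down by a fingertip (value of joint clip above 0.156 rad and contact force between the fingers and clip_c0 above 1 N and x of panel in the frame of board above 0.027 m), for 0.1 s.
At the end, for the whole second after the job is handed in: The panel lies flat in the channel within 3.5 mm of the end stop, at rest, and the clip has shut on it (0.12 to 0.185 rad, its pad pressing on the panel with more than 1 N) (x of panel in the frame of board between 0.0265 and 0.033 m and z of panel in the frame of board between 0.015 and 0.021 m and value of joint clip between 0.12 and 0.185 rad and contact force between clip_c1 and panel above 1 N and linear speed of panel below 0.01 m/s); the robot touches nothing.
It fails at once if the panel is lifted (8 mm) or tipped (0.2 rad) (z of panel in the frame of board above 0.026 m or angle between panel's own z axis and vertical above 0.2 rad).
It fails at once if a bystander is moved by more than 20 mm (distance of any of tube_orange, tube_blue, tube_green, brush, palette_knife, mug, jar from where it was at the start of the episode above 0.02 m).
It also fails if it takes over 38 s, if anything falls off the work surface, if the arm or the gripper's body presses on something with over 40 N, if the wrist force passes 120 N, or if a joint passes its speed limit or range.

## Robot

A 7-joint arm with a two-finger parallel gripper is mounted at the origin on the work surface. World frame = base frame: x ahead of the robot, y to its left, z up, the work surface at z = 0. Lengths are in m, angles in degrees, forces in N, time in s.
With the tool pointing down it reaches from about 0.35 to 0.9 m from the base axis. Payload 7.2 kg.
Tool frame: the origin (TCP) lies between the finger pads; the fingertips stand 25 mm ahead of it and the grasp point (between the pads) lies 6 mm ahead of it; z points along the fingers, y is the line along which they close (so a half turn about z gives the same grasp; the last joint's range is limited). The gripper opens to 85 mm and grips with 20 to 120 N. Pads are 22 mm wide; open, the fingers measure 114 mm over their backs; the gripper's body (76 mm by 85 mm) begins 54 mm behind the grasp point. The pads swing forward as they close: fully open they stand 13 mm farther back than shut.
Start: joints at [-78.679, 23.554, -0.728, 91.456, 0.321, 64.991, -4.71], TCP at [0.164, 0.603, 0.223] pointing down, gripper open.
Joint ranges: [-169.25, 169.25], [-16.82, 113.86], [-84.01, 82.57], [7.8, 145.47], [-59.2, 239.2], [7.22, 106.19], [-163.78, 163.78]. Speed limits (degrees/s): [136.94, 136.94, 172.46, 172.46, 180, 180, 180].

## Interface

Orientations are given as [roll, pitch, yaw] about the fixed x, y, z axes, in that order (R = Rz(yaw) Ry(pitch) Rx(roll)).
In Python, from rig import manip gives the robot as it stands.
- The arm moves only by the tool play_rows, never from a script. Its argument "motion" is a list of rows, each a list of 7 numbers: the turn, a rotation vector about the world's x, y, z scaled (see below), then the shift along the world's x, y, z scaled (see below), then the gripper command: -1 is fully open, 1 is shut, values between are in proportion. In form: [[rx, ry, rz, dx, dy, dz, claw], ...]. A call has 1 to 20 rows; each row shifts and turns the commanded pose from where the row before left it; what a row does not reach is not made up. The controller multiplies each number of a shift by 250 mm and each number of a turn by 30 degrees. A row lasts 1/8 s, in which the tool goes at most 62.5 mm and 10.7 degrees, less where a joint would pass 70% of its speed; a pose out of reach is approached as far as the arm can. A call with a number of a shift or a turn outside -1 to 1 is refused whole. A call with a gripper value outside its range is refused whole. The fingers move at their own pace and stop on an object; "squeeze" is the grip in N (left out, the last holds). Time passes only in rows, so rows that do not move let the fingers close. It gives the time, the measured TCP pose, the force, the opening and the grip force at its end, in the units of the state.
- manip.state(): the state, without advancing time (a new reading comes with each control period).
- manip.snapshot(name): name is "scene" or "top" or "wrist"; returns a dict with "image" (384x512x3 uint8, blue, green, red), "intrinsics" (3x3 intrinsics, pixels), "R" (3x3) and "t" (3): a world point X has camera coordinates R X + t. Camera axes: x right, y down, z forward; pixel columns grow to the right and rows downward; lengths in m; the calibration is good to about 2 mm. A picture is of the moment at which its call begins. There is no depth.
- manip.finish_job(): hands the job in; it is judged then, once.
The state is a dict: "time": time; "joint_pos": joint angles; "qvel": joint speeds; "joint_efforts": joint torques, N m; "tcp_pos": TCP position; "tool_rot": TCP orientation; "wrist_force": force on the tool from outside, world axes, zero at the start; "wrist_torque": the same for the moment, N m; "gripper_width": opening from 0.0 (shut) to 1.0 (fully open); "finger_force": force on a finger pad.
Only numpy, scipy, OpenCV 4.12 (cv2) and the standard library are available. Lean on these libraries where they do the work, as an engineer would, in place of code of your own. Each camera call takes 0.05 s, during which the arm holds its last target. There are 200 camera calls.

## Working session

There is one attempt and no reset: what is moved stays moved. The work goes in short steps, Python scripts to look and compute and a tool call to move; the robot and the scene stay as the last step left them, time stands still between calls to the robot, and variables do not carry over. Pictures are saved under pics/ and viewed, at most 10 in all, crops included, and the job is handed in when it is done.

Besides the shell and the picture viewer there is one more tool, called after ">>>" by a JSON object that holds its "api" and its "payload", one argument or row to a line. play_rows: Moves the arm, as the interface text tells. Its arguments: {"type":"object","properties":{"motion":{"type":"array","items":{"type":"array","items":{"type":"number","minimum":-1,"maximum":1}}},"squeeze":{"type":"number"}},"required":["motion"]}

```bash
mkdir -p pics
python3 - <<'E'
from rig import manip
import cv2,pickle
s=manip.state();print(s)
for n in("scene","top"):
    d=manip.snapshot(n);cv2.imwrite(f"pics/{n}0.png",d["image"]);pickle.dump(d,open(f"{n}0.pkl","wb"))
    print(n,d["intrinsics"],d["R"],d["t"])
E
```

```text
{'time': 0.0, 'joint_pos': array([-78.67850406,  23.60058771,  -0.72808375,  91.50530473,
         0.32062951,  64.98905332,  -4.70913783]), 'qvel': array([0.07542108, 0.03167814, 0.00279298, 0.02780693, 0.06467712,
       0.01172015, 0.09512598]), 'joint_efforts': array([ 4.46577924e-04, -6.00619054e+01,  6.82941210e-01, -2.99406660e+01,
        1.39462767e-02,  1.09197400e-02, -4.95397323e-07]), 'tcp_pos': array([0.16408196, 0.60254417, 0.22183792]), 'tool_rot': array([-1.79907318e+02,  6.48560798e-03,  1.64772596e+02]), 'wrist_force': array([ 0.17078664,  0.26153463, -0.29642555]), 'wrist_torque': array([ 0.00803502, -0.02507432, -0.03262473]), 'finger_force': 0.0, 'gripper_width': 1.0007860751308633}
scene [[398.62234131   0.         256.67874451]
 [  0.         398.62234131 199.25557651]
 [  0.           0.           1.        ]] [[ 0.2688786   0.96314123 -0.007954  ]
 [ 0.77502539 -0.22125101 -0.59193212]
 [-0.57187406  0.15299333 -0.80594857]] [-0.13415702 -0.40398086  1.47126396]
top [[355.44868215   0.         256.94033792]
 [  0.         355.44868215 195.51199918]
 [  0.           0.           1.        ]] [[ 0.04856716 -0.99881048 -0.00434194]
 [-0.97761589 -0.04664471 -0.20516201]
 [ 0.20471543  0.01420888 -0.9787184 ]] [-0.03947375  0.56750704  1.0008635 ]
```

View pics/top0.png

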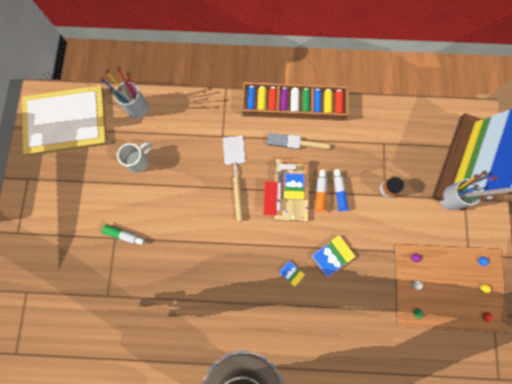

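View pics/scene0.png

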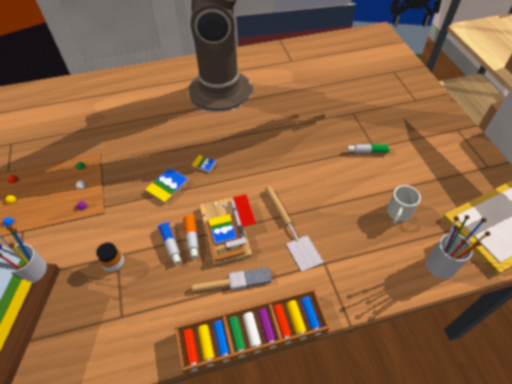

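Candidates that look like the panel (top view): one on the board at (295,185), a large one at (333,255) and a small one at (291,273). The one on the board is the middle-sized one, so I choose it and check it in a close crop.

Run:
```python
import cv2,numpy as np
t=cv2.imread("pics/top0.png")[150:230,250:360];s=cv2.imread("pics/scene0.png")[185:270,190:270]
a=cv2.resize(t,None,fx=7,fy=7,interpolation=cv2.INTER_CUBIC);b=cv2.resize(s,None,fx=7,fy=7,interpolation=cv2.INTER_CUBIC)
cv2.imwrite("pics/ct.png",a);cv2.imwrite("pics/cs.png",b)
```

```text
(no output)
```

View pics/ct.png

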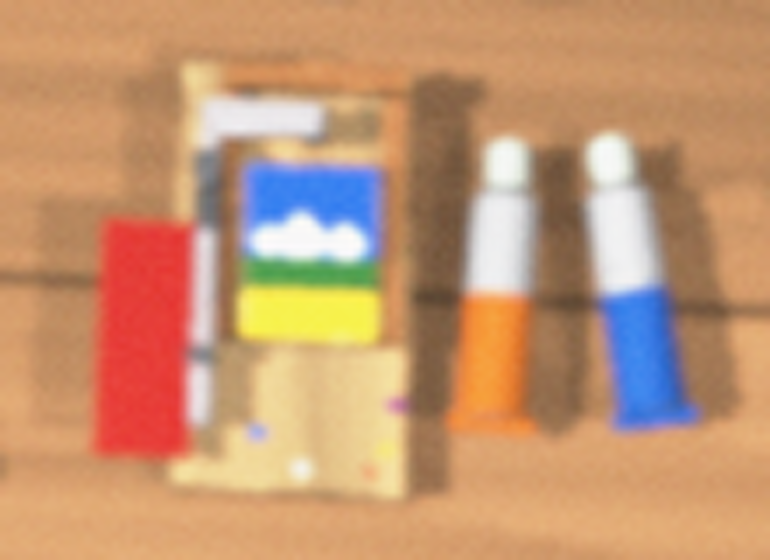

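View pics/cs.png

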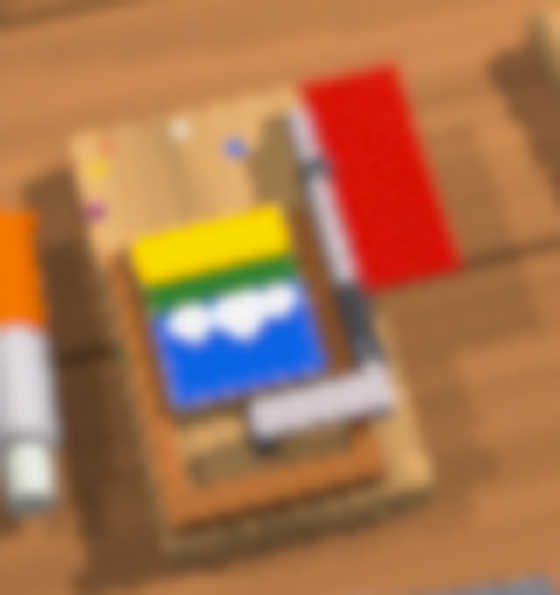

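The crops show the clip at the far end (top view) and the red bar on the left. The panel lies between the rails with its yellow rear edge towards the robot, so the choice is right. Next I measure the bar and the panel in both views.

```bash
cat > h.py <<'E'
import cv2,numpy as np,pickle
def ray(d,uv,z):
    K,R,t=map(np.asarray,(d["intrinsics"],d["R"],d["t"]))
    c=-R.T@t; v=R.T@np.linalg.solve(K,[uv[0],uv[1],1.]); return c+v*(z-c[2])/v[2]
def mask(d,name,roi):
    h=cv2.cvtColor(cv2.resize(d["image"],None,fx=4,fy=4,interpolation=cv2.INTER_CUBIC),cv2.COLOR_BGR2HSV)
    H,S,V=cv2.split(h)
    m={'red':((H<5)|(H>174))&(S>190),'panel':((H>24)&(H<125)&(S>150))}[name]
    o=np.zeros(m.shape,np.uint8);x0,x1,y0,y1=[4*i for i in roi];o[y0:y1,x0:x1]=m[y0:y1,x0:x1]
    o=cv2.morphologyEx(o,cv2.MORPH_CLOSE,np.ones((9,9)))
    c,_=cv2.findContours(o,cv2.RETR_EXTERNAL,cv2.CHAIN_APPROX_NONE);c=max(c,key=cv2.contourArea)
    return (c[:,0,:]+.5)/4-.5
def rect(d,name,roi,z):
    p=np.array([ray(d,q,z)[:2] for q in mask(d,name,roi)])
    (c,wh,a)=cv2.minAreaRect((p*1000).astype(np.float32)); 
    b=cv2.boxPoints((c,wh,a)); e=max([(b[1]-b[0]),(b[2]-b[1])],key=np.linalg.norm); e=e*np.sign(e[0])
    return np.round(c,1),np.round(sorted(wh),1),round(float(np.degrees(np.arctan2(e[1],e[0]))),2)
E
python3 - <<'E'
from h import *
for n,roi in(("top",(258,312,150,230)),("scene",(200,262,190,262))):
    d=pickle.load(open(n+"0.pkl","rb"));R,t=np.array(d["R"]),np.array(d["t"]);print(n,-R.T@t)
    print(' bar',rect(d,"red",roi,.032));print(' panel',rect(d,"panel",roi,.030))
E
```

```text
top [ 0.35182882 -0.02717674  1.09582301]
 bar (array([569.3, -52. ]), array([32.1, 97.7]), 0.74)
 panel (array([ 584.3, -123.8]), array([23.7, 59.7]), -88.41)
scene [ 1.19054508 -0.18526259  0.94556675]
 bar (array([567.2, -55.7]), array([ 37.3, 102. ]), 0.95)
 panel (array([ 584.2, -128.2]), array([30.1, 60.2]), -88.89)
```

```bash
sed -i "s/np.ones((9,9))/np.ones((9,9) if name=='red' else (49,49))/" h.py
python3 - <<'E'
from h import *
for n,roi in(("top",(258,312,150,230)),("scene",(200,262,190,262))):
    d=pickle.load(open(n+"0.pkl","rb"))
    for k,z in(("red",.032),("panel",.030)):
        print(n,k,rect(d,k,roi,z))
        p=np.array([ray(d,q,z)[:2] for q in mask(d,k,roi)])*1000
        a=np.radians(1.2);X=p@[np.cos(a),np.sin(a)];Y=p@[-np.sin(a),np.cos(a)]
        print('  X',np.percentile(X,[1,99]).round(1),'Y',np.percentile(Y,[1,99]).round(1))
E
```

```text
top red (array([569.3, -52. ]), array([32.1, 97.7]), 0.74)
  X [519.4 616.9] Y [-80.1 -47.7]
top panel (array([ 610.2, -123.1]), array([59.7, 75.6]), 1.59)
  X [569.6 645.3] Y [-165.9 -107. ]
scene red (array([567.2, -55.7]), array([ 37.3, 102. ]), 0.95)
  X [515.  616.7] Y [-86.2 -48.8]
scene panel (array([ 607.5, -128. ]), array([60.2, 76.7]), 0.14)
  X [566.5 643. ] Y [-170.  -110.8]
```

Measurements agree in both views:
- Board yaw is about 1.2°, with its origin near world (617, −127) mm.
- The panel sits at board x ≈ −8, with its rear edge at about −48.

I move above a spot behind the panel: TCP at board (−71, 39), fingers about 78 mm apart.

>>> {"api": "play_rows", "payload": {
  "motion": [
    [0,0,0.034,0.095,-0.173,0,-0.5],
    [0,0,0.034,0.095,-0.173,0,-0.5],
    [0,0,0.034,0.095,-0.173,0,-0.5],
    [0,0,0.034,0.095,-0.173,0,-0.5],
    [0,0,0.034,0.095,-0.173,0,-0.5],
    [0,0,0.034,0.095,-0.173,0,-0.5],
    [0,0,0.034,0.095,-0.173,0,-0.5],
    [0,0,0.034,0.095,-0.173,0,-0.5],
    [0,0,0.034,0.095,-0.173,0,-0.5],
    [0,0,0.034,0.095,-0.173,0,-0.5],
    [0,0,0.034,0.095,-0.173,0,-0.5],
    [0,0,0.034,0.095,-0.173,0,-0.5],
    [0,0,0.034,0.095,-0.173,0,-0.5],
    [0,0,0.034,0.095,-0.173,0,-0.5],
    [0,0,0.034,0.095,-0.173,0,-0.5],
    [0,0,0.034,0.095,-0.173,0,-0.5],
    [0,0,0,0,0,-0.15,-0.5],
    [0,0,0,0,0,-0.15,-0.5],
    [0,0,0,0,0,0,-0.5]
  ]
}}

```text
time: 2.48
tcp_pos: [0.542, -0.0887, 0.1452]
tool_rot: [180.0, -0.4, -178.9]
wrist_force: [-0.8, -0.1, 0.1]
gripper_width: 0.753
finger_force: 0.0
```

Run:
```python
from h import *
from rig import manip
d=manip.snapshot("wrist");pickle.dump(d,open("w1.pkl","wb"));cv2.imwrite("pics/w1.png",d["image"])
s=manip.state();print(s["time"],s["tcp_pos"],s["tool_rot"],s["gripper_width"],s["wrist_force"])
```

```text
2.525 [ 0.54336371 -0.08896854  0.14712824] [-1.79992517e+02 -1.59002542e-01 -1.78920221e+02] 0.747632565548554 [0.39313026 0.51895065 0.51093257]
```

View pics/w1.png

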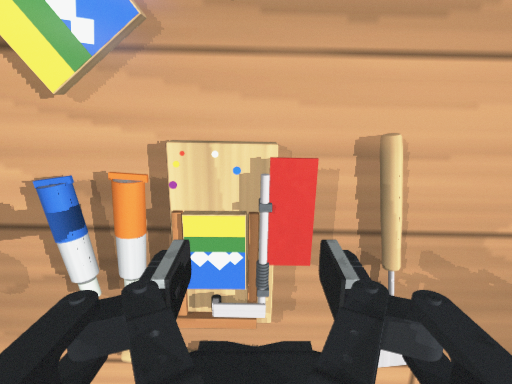

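The wrist view shows the panel at cols 182–247, rows 215–290, the red bar at (270–318, 157–265) and both fingertips. I measure again from this closer view.

Run:
```python
from h import *
d=pickle.load(open("w1.pkl","rb"))
R,t=np.array(d["R"]),np.array(d["t"]);print(-R.T@t)
a=np.radians(1.2)
for k,z,roi in(("red",.032,(262,325,140,275)),("panel",.030,(170,257,205,300))):
    print(k,rect(d,k,roi,z))
    p=np.array([ray(d,q,z)[:2] for q in mask(d,k,roi)])*1000
    X=p@[np.cos(a),np.sin(a)];Y=p@[-np.sin(a),np.cos(a)]
    print('  X',np.percentile(X,[1,99]).round(1),'Y',np.percentile(Y,[1,99]).round(1))
for uv in((167,142),(278,142),(273,322)): print(uv,(ray(d,uv,.018)*1000).round(1))
```

```text
[ 0.46804745 -0.09115513  0.29823868]
red (array([582.8, -39.4]), array([4.6, 9.7]), -61.55)
  X [578.3 585.7] Y [-55.2 -47.4]
panel (array([ 630.2, -127.3]), array([40.7, 57.7]), -89.36)
  X [607.  647.8] Y [-168.9 -111.4]
(167, 142) [ 506.4 -170.1   18. ]
(278, 142) [504.5 -69.3  18. ]
(273, 322) [700.3 -66.6  18. ]
```

Run:
```python
from h import *
d=pickle.load(open("w1.pkl","rb"))
for uv,z in(((182,215),.03),((246,215),.03),((190,290),.03),((246,290),.03),((270,158),.032),((318,158),.032),((313,265),.032)): print(uv,(ray(d,uv,z)*1000).round(1))
c=d["image"][200:225,215];print(c[:,[2,1,0]].tolist())
```

```text
(182, 215) [ 572.4 -157.    30. ]
(246, 215) [571.3 -97.3  30. ]
(190, 290) [ 653.3 -152.9   30. ]
(246, 290) [652.2 -96.4  30. ]
(270, 158) [516.7 -76.8  32. ]
(318, 158) [515.9 -34.7  32. ]
(313, 265) [621.4 -31.3  32. ]
[[229, 199, 143], [231, 203, 147], [229, 199, 143], [230, 201, 146], [230, 200, 144], [231, 202, 145], [230, 199, 142], [229, 199, 143], [229, 200, 144], [229, 199, 141], [217, 184, 135], [146, 127, 100], [144, 121, 88], [147, 124, 92], [171, 143, 104], [238, 216, 141], [245, 234, 96], [247, 241, 95], [247, 241, 93], [247, 241, 93], [247, 241, 96], [247, 241, 94], [247, 241, 93], [247, 241, 95], [247, 241, 94]]
```

>>> {"api": "play_rows", "payload": {
  "motion": [
    [0,0,0,0,0.006,-0.08,-0.5],
    [0,0,0,0,0,-0.08,-0.5],
    [0,0,0,0,0,-0.08,-0.5],
    [0,0,0,0,0,-0.08,-0.5],
    [0,0,0,0,0,-0.02,-0.5],
    [0,0,0,0,0,0,-0.5],
    [0,0,0,0,0,0,-0.5]
  ]
}}

```text
time: 3.4
tcp_pos: [0.545, -0.0875, 0.0639]
tool_rot: [-180.0, 0.1, -178.9]
wrist_force: [-1.0, 0.6, -0.1]
gripper_width: 0.751
finger_force: 0.0
```

Run:
```python
from h import *
from rig import manip
d=manip.snapshot("wrist");pickle.dump(d,open("w2.pkl","wb"));cv2.imwrite("pics/w2.png",d["image"])
s=manip.state();print(s["time"],s["tcp_pos"],s["tool_rot"],s["gripper_width"],s["wrist_force"])
```

```text
3.45 [ 0.54489342 -0.08748908  0.06377115] [ 1.79997086e+02  9.55213695e-02 -1.78905968e+02] 0.751618235176668 [ 0.31165598 -0.29078646  0.53752633]
```

View pics/w2.png

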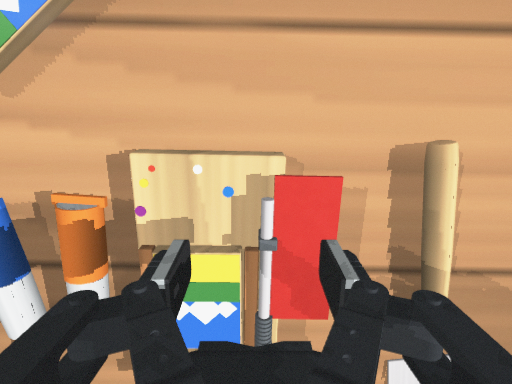

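The tips are at (155–190, 242) and (320–355, 242), with the panel's rear edge at row 252. I cast rays at tip height to see where the fingers really are.

Run:
```python
from h import *
d=pickle.load(open("w2.pkl","rb"))
a=np.radians(1.1);O=np.array([616.8,-125])
def B(uv,z):
    p=ray(d,uv,z)[:2]*1000-O; return (np.round([p@[np.cos(a),np.sin(a)],p@[-np.sin(a),np.cos(a)]],1))
for uv,z in(((168,240),.04),((188,240),.04),((321,240),.04),((341,240),.04),((187,282),.04),((324,282),.04),((188,252),.03),((242,252),.03),((274,176),.032),((343,177),.032),((328,319),.032)):print(uv,z,B(uv,z))
print(B((168,240),.046),B((188,240),.046))
```

```text
(168, 240) 0.04 [-59.8 -16.9]
(188, 240) 0.04 [-59.8  -4.3]
(321, 240) 0.04 [-59.9  79.8]
(341, 240) 0.04 [-59.9  92.4]
(187, 282) 0.04 [-29.3  -6.9]
(324, 282) 0.04 [-29.3  83.7]
(188, 252) 0.03 [-46.   -7.3]
(242, 252) 0.03 [-46.   29.3]
(274, 176) 0.032 [-99.5  49.8]
(343, 177) 0.032 [-98.9  92.5]
(328, 319) 0.032 [ 6.7 90.8]
[-62.8 -15.1] [-62.8  -2.9]
```

Run:
```python
from h import *
from rig import manip
d=manip.snapshot("scene");pickle.dump(d,open("s2.pkl","wb"))
cv2.imwrite("pics/s2.png",cv2.resize(d["image"][130:270,150:310],None,fx=4,fy=4,interpolation=cv2.INTER_CUBIC))
s=manip.state();T=s["tcp_pos"];R,t,K=map(np.array,(d["R"],d["t"],d["intrinsics"]))
for dy in(-.032,.032):
  for z in (.039,.064,.085):
    c=K@(R@np.array([T[0],T[1]+dy,z])+t);print(dy,z,((c[:2]/c[2]-[150,130])*4).round())
d=pickle.load(open("w2.pkl","rb"));print(np.array(d["R"]),d["t"],d["intrinsics"])
```

```text
-0.032 0.039 [279. 308.]
-0.032 0.064 [276. 287.]
-0.032 0.085 [273. 269.]
0.032 0.039 [368. 288.]
0.032 0.064 [366. 266.]
0.032 0.085 [365. 248.]
[[-1.96422666e-02  9.99807035e-01 -2.73067918e-04]
 [ 9.54848438e-01  1.88399864e-02  2.96495388e-01]
 [ 2.96443320e-01  5.56310299e-03 -9.55034246e-01]] [ 0.09924654 -0.51114499  0.06785076] [[306.94827934   0.         254.63756465]
 [  0.         306.94827934 192.29131633]
 [  0.           0.           1.        ]]
```

View pics/s2.png

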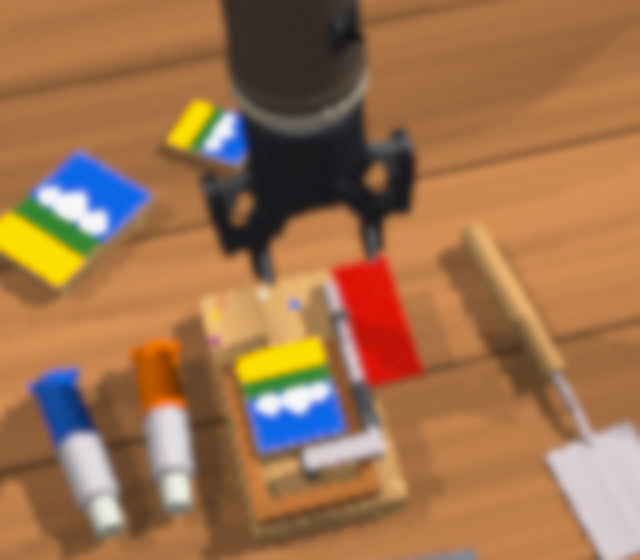

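The pictures put the fingertips higher (z ≈ 0.08) than the nominal 25 mm ahead of the TCP would give. I will find the bar by touch, going down in small steps.

>>> {"api": "play_rows", "payload": {
  "motion": [
    [0,0,0,0,0,-0.016,-0.5],
    [0,0,0,0,0,-0.016,-0.5],
    [0,0,0,0,0,-0.016,-0.5],
    [0,0,0,0,0,0,-0.5],
    [0,0,0,0,0,0,-0.5]
  ]
}}

```text
time: 4.12
tcp_pos: [0.5442, -0.0875, 0.0506]
tool_rot: [-180.0, -0.0, -178.9]
wrist_force: [-0.6, -0.0, -0.2]
gripper_width: 0.748
finger_force: 0.0
```

>>> {"api": "play_rows", "payload": {
  "motion": [
    [0,0,0,0,0,-0.012,-0.5],
    [0,0,0,0,0,-0.012,-0.5],
    [0,0,0,0,0,0,-0.5],
    [0,0,0,0,0,0,-0.5]
  ]
}}

```text
time: 4.62
tcp_pos: [0.5442, -0.0875, 0.0447]
tool_rot: [180.0, -0.0, -178.9]
wrist_force: [-0.1, -0.8, -0.5]
gripper_width: 0.745
finger_force: 0.0
```

>>> {"api": "play_rows", "payload": {
  "motion": [
    [0,0,0,0,0,-0.012,-0.5],
    [0,0,0,0,0,-0.012,-0.5],
    [0,0,0,0,0,0,-0.5],
    [0,0,0,0,0,0,-0.5]
  ]
}}

```text
time: 5.12
tcp_pos: [0.5442, -0.0875, 0.0387]
tool_rot: [180.0, -0.0, -178.9]
wrist_force: [0.4, 0.3, 1.3]
gripper_width: 0.752
finger_force: 0.0
```

Run:
```python
from h import *
from rig import manip
d=manip.snapshot("wrist");s=manip.state();print(s["tcp_pos"],s["wrist_force"])
e=manip.snapshot("scene")["image"][170:270,180:280]
cv2.imwrite("pics/j3.png",np.hstack([cv2.resize(d["image"][120:340,100:380],(509,400)),cv2.resize(e,(280,280))]) if 0 else np.hstack([cv2.resize(d["image"][120:340,100:380],(480,400)),cv2.resize(e,(320,400)) ]))
```

```text
[ 0.5441984  -0.08745366  0.03871197] [ 0.36578046 -0.44147633 -0.39910844]
```

View pics/j3.png

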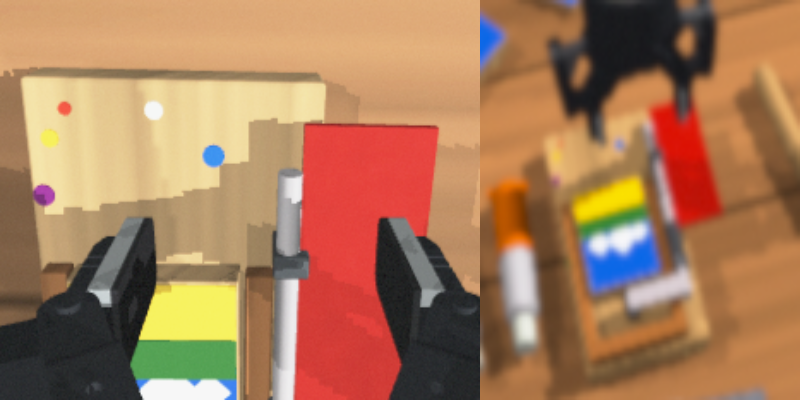

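No contact yet. Shadows and both views agree that the tips are still about 20 mm above the bar, so I continue down.

>>> {"api": "play_rows", "payload": {
  "motion": [
    [0,0,0,0,0,-0.016,-0.5],
    [0,0,0,0,0,-0.016,-0.5],
    [0,0,0,0,0,-0.016,-0.5],
    [0,0,0,0,0,0,-0.5],
    [0,0,0,0,0,0,-0.5]
  ]
}}

```text
time: 5.85
tcp_pos: [0.5442, -0.0875, 0.0267]
tool_rot: [-180.0, -0.0, -178.9]
wrist_force: [0.1, -0.7, 0.4]
gripper_width: 0.748
finger_force: 0.0
```

>>> {"api": "play_rows", "payload": {
  "motion": [
    [0,0,0,0,0,-0.012,-0.5],
    [0,0,0,0,0,-0.012,-0.5],
    [0,0,0,0,0,0,-0.5],
    [0,0,0,0,0,0,-0.5]
  ]
}}

```text
time: 6.35
tcp_pos: [0.5442, -0.0875, 0.0207]
tool_rot: [-180.0, -0.0, -178.9]
wrist_force: [0.1, 0.6, -0.5]
gripper_width: 0.748
finger_force: 0.0
```

>>> {"api": "play_rows", "payload": {
  "motion": [
    [0,0,0,0,0,-0.012,-0.5],
    [0,0,0,0,0,0,-0.5],
    [0,0,0,0,0,0,-0.5]
  ]
}}

```text
time: 6.72
tcp_pos: [0.5441, -0.0875, 0.0176]
tool_rot: [180.0, -0.0, -178.9]
wrist_force: [0.1, -1.0, -0.9]
gripper_width: 0.749
finger_force: 0.0
```

>>> {"api": "play_rows", "payload": {
  "motion": [
    [0,0,0,0,0,-0.012,-0.5],
    [0,0,0,0,0,0,-0.5],
    [0,0,0,0,0,0,-0.5]
  ]
}}

```text
time: 7.1
tcp_pos: [0.5442, -0.0875, 0.015]
tool_rot: [180.0, 0.0, -178.9]
wrist_force: [-2.2, -0.4, 5.6]
gripper_width: 0.751
finger_force: 2.7
```

Contact at TCP z ≈ 0.0155. I press the bar down by about 6 mm more and check the force.

>>> {"api": "play_rows", "payload": {
  "motion": [
    [0,0,0,0,0,-0.012,-0.5],
    [0,0,0,0,0,-0.012,-0.5],
    [0,0,0,0,0,0,-0.5],
    [0,0,0,0,0,0,-0.5]
  ]
}}

```text
time: 7.6
tcp_pos: [0.5444, -0.0884, 0.0095]
tool_rot: [-180.0, 0.0, -178.9]
wrist_force: [-2.3, -1.4, 10.3]
gripper_width: 0.756
finger_force: 4.9
```

Run:
```python
from h import *
from rig import manip
d=manip.snapshot("wrist");s=manip.state();print(s["tcp_pos"],s["wrist_force"],s["finger_force"])
e=manip.snapshot("scene")["image"][180:270,190:262]
cv2.imwrite("pics/j4.png",np.hstack([cv2.resize(d["image"][120:340,100:380],(480,400)),cv2.resize(e,(320,400),interpolation=cv2.INTER_CUBIC) ]))
```

```text
[ 0.54437387 -0.08835351  0.00950355] [-2.5812062  -3.056175   11.34594934] 4.8779349436517805
```

View pics/j4.png

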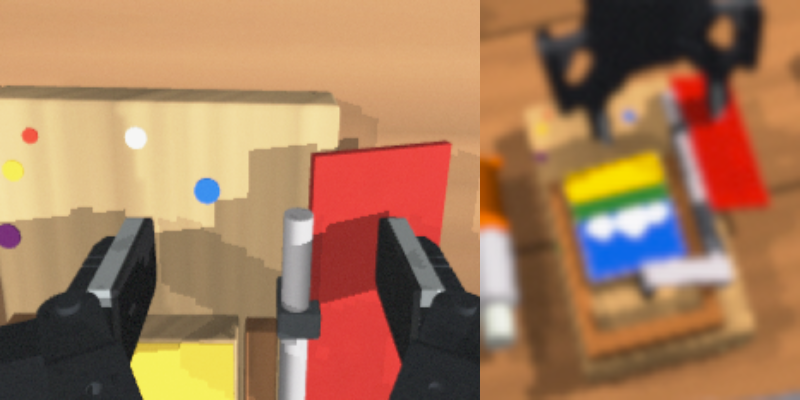

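The bar is tilted, the pad is raised (Fz ≈ 10 N, about 0.24 rad) and the panel is still untouched. I press 1.5 mm more, then push along board +x.

>>> {"api": "play_rows", "payload": {
  "motion": [
    [0,0,0,0,0,-0.006,-0.5],
    [0,0,0,0,0,0,-0.5],
    [0,0,0,0.016,0,0,-0.5],
    [0,0,0,0.016,0,0,-0.5],
    [0,0,0,0.016,0,0,-0.5],
    [0,0,0,0.016,0.001,0,-0.5],
    [0,0,0,0.016,0,0,-0.5],
    [0,0,0,0.016,0,0,-0.5],
    [0,0,0,0,0,0,-0.5]
  ]
}}

```text
time: 8.82
tcp_pos: [0.5665, -0.0854, 0.0073]
tool_rot: [179.8, -0.2, -178.8]
wrist_force: [-7.4, 4.7, 10.6]
gripper_width: 0.75
finger_force: 6.1
```

Run:
```python
from h import *
from rig import manip
d=manip.snapshot("wrist");s=manip.state();print(s["tcp_pos"],s["wrist_force"],s["finger_force"])
e=manip.snapshot("scene")["image"][180:270,190:262]
cv2.imwrite("pics/j5.png",np.hstack([cv2.resize(d["image"][120:340,100:380],(480,400)),cv2.resize(e,(320,400),interpolation=cv2.INTER_CUBIC) ]))
```

```text
[ 0.56647153 -0.08541278  0.00729108] [-7.68955606  4.8368362  11.03005518] 6.002072354312986
```

View pics/j5.png

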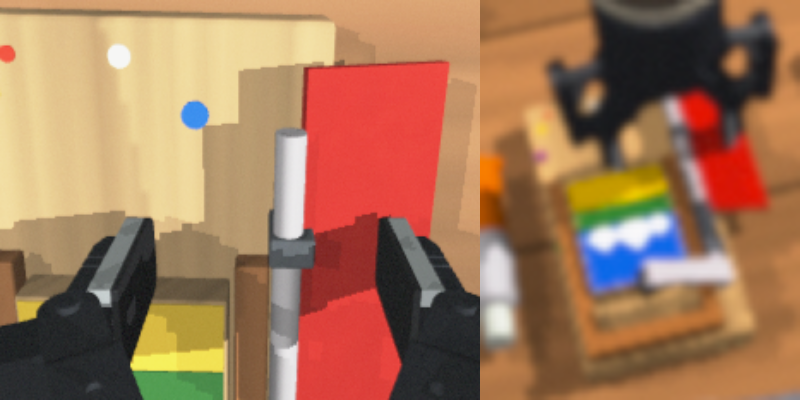

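The panel has started to move (its front edge in the scene view went down about 12 px) and the clip is still open. I keep pushing.

>>> {"api": "play_rows", "payload": {
  "motion": [
    [0,0,0,0.016,0,0,-0.5],
    [0,0,0,0.016,0.001,0,-0.5],
    [0,0,0,0.016,0,0,-0.5],
    [0,0,0,0.016,0,0,-0.5],
    [0,0,0,0.016,0,0,-0.5],
    [0,0,0,0.016,0.001,0,-0.5],
    [0,0,0,0,0,0,-0.5]
  ]
}}

```text
time: 9.8
tcp_pos: [0.5907, -0.085, 0.0073]
tool_rot: [179.9, -0.2, -178.8]
wrist_force: [-5.4, 3.9, 10.6]
gripper_width: 0.749
finger_force: 5.4
```

>>> {"api": "play_rows", "payload": {
  "motion": [
    [0,0,0,0.008,0,0,-0.5],
    [0,0,0,0.008,0,0,-0.5],
    [0,0,0,0,0,0,-0.5]
  ]
}}

```text
time: 10.18
tcp_pos: [0.5933, -0.085, 0.0071]
tool_rot: [179.8, -0.3, -178.9]
wrist_force: [-10.2, 3.8, 13.3]
gripper_width: 0.751
finger_force: 8.3
```

>>> {"api": "play_rows", "payload": {
  "motion": [
    [0,0,0,0.008,0,0,-0.5],
    [0,0,0,0,0,0,-0.5]
  ]
}}

```text
time: 10.42
tcp_pos: [0.5934, -0.085, 0.007]
tool_rot: [179.8, -0.5, -178.9]
wrist_force: [-15.9, 3.7, 18.4]
gripper_width: 0.747
finger_force: 11.3
```

Fx is climbing while the position stands still, so the panel looks home. I check its rear edge numerically before letting go.

```bash
cat > chk.py <<'E'
from h import *
from rig import manip
def rear():
    d=manip.snapshot("wrist");im=d["image"].astype(int);a=np.radians(1.1);O=np.array([616.8,-125])
    y=((im[...,2]>130)&(im[...,1]>110)&(im[...,0]<im[...,1]*.6)&(abs(im[...,2]-im[...,1])<50)).astype(np.uint8)
    y=cv2.morphologyEx(y,cv2.MORPH_OPEN,np.ones((3,3)));y[:150]=0;y[:,:150]=0;y[:,260:]=0
    r=[]
    for c in range(200,245,4):
        v=np.flatnonzero(y[:,c])
        if len(v)>8:
            p=ray(d,(c,v[0]-.5),.030)[:2]*1000-O;r.append(p@[np.cos(a),np.sin(a)])
    s=manip.state();print("rear x",np.round(r,1),s["tcp_pos"].round(4),s["wrist_force"].round(1),s["time"])
rear()
E
python3 chk.py
```

```text
rear x [-9.3 -9.3 -9.3 -8.8 -8.8 -8.7 -8.7 -8.7] [ 0.5934 -0.085   0.007 ] [-14.9   5.   18.4] 10.475
```

The rear edge is at board x ≈ −9 mm, so the panel is home. I back off a little with the bar still held, then rise.

>>> {"api": "play_rows", "payload": {
  "motion": [
    [0,0,0,-0.008,0,0,-0.5],
    [0,0,0,-0.016,0,0,-0.5],
    [0,0,0,-0.016,0,0,-0.5],
    [0,0,0,0,0,0,-0.5],
    [0,0,0,0,0,0.012,-0.5],
    [0,0,0,0,0,0.012,-0.5],
    [0,0,0,0,0,0.012,-0.5],
    [0,0,0,0,0,0.02,-0.5],
    [0,0,0,0,0,0.04,-0.5],
    [0,0,0,0,0,0.08,-0.5],
    [0,0,0,0,0,0.1,-0.5],
    [0,0,0,0,0,0.1,-0.5],
    [0,0,0,0,0,0.1,-0.5],
    [0,0,0,0,0,0,-0.5],
    [0,0,0,0,0,0,-0.5]
  ]
}}

```text
time: 12.35
tcp_pos: [0.588, -0.0866, 0.1265]
tool_rot: [180.0, 0.0, -178.9]
wrist_force: [0.0, -0.6, -0.1]
gripper_width: 0.752
finger_force: 0.0
```

```bash
python3 chk.py
```

```text
rear x [-10.5 -10.5 -10.5 -10.5 -10.5  -9.6  -9.6  -9.6  -9.6  -9.6  -9.6] [ 0.5877 -0.0865  0.1259] [ 0.2 -0.   0.3] 12.4
```

The panel is still home (rear edge at about −10 mm), the robot is clear and the wrist force is zero. I hand the job in.

```bash
python3 -c "
from rig import manip
print(manip.finish_job())"
```

```text
the job is handed in; nothing more can be done
None
```

The job is handed in at about 12.4 s: the panel's rear edge measured about −10 mm (fully home), the thumb bar is released and the robot is clear. I did not check the clip's angle or its grip on the panel after letting go, and handing in returned no verdict.

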